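# Seat the dip rod in the vial, then hold the light shield at the mark

### The arm

A 6-joint arm with a two-finger parallel gripper is mounted at the origin on a cart in front of the work surface, level with it; the furniture and walls round the work are solid. World frame = base frame: x ahead of the robot, y to its left, z up, the work surface at z = 0. Lengths are in mm, angles in rad, forces in N, time in s.
With the tool pointing down it reaches from about 375 to 975 mm from the base axis. Payload 3.8 kg.
Tool frame: the origin (TCP) lies at the very end of the fingers, on their centre line; the grasp point (between the pads) lies 19 mm behind it; z points along the fingers, x is the direction in which the jaws open and shut, and the axes are right-handed (so a half turn about z gives the same grasp; the last joint's range is limited). The gripper opens to 85 mm and grips with 20 to 120 N. Pads are 22 mm wide; open, the fingers measure 114 mm over their backs; the gripper's body (76 mm by 85 mm) begins 54 mm behind the grasp point. The pads swing forward as they close: fully open they stand 13 mm farther back than shut.
Start: joints at [1.187, 0.264, 1.604, -0, 1.274, -0.037], TCP at [229.423, 634.809, 231.28] pointing down, gripper open.
Joint ranges: [-2.63, 2.63], [-0.94, 2.18], [0.31, 2.57], [-1.31, 4.45], [0, 2.66], [-2.55, 2.55]. Speed limits (rad/s): [2.57, 2.57, 3.14, 3.14, 3.14, 3.14].

### API

Orientations are given as a rotation vector (axis times angle).
In Python, from plant import ctrl, cams, cut_out gives the robot as it stands.
- The arm moves only by the tool step_arm, never from a script. Its argument "targets" is a list of rows, each an object of numbers: "ax", "ay", "az": the turn, a rotation vector about the world's x, y, z in rad; "dx", "dy", "dz": the shift along the world's x, y, z in m; "hand": the opening, from 0 (shut) to 1 (fully open). In form: [{"ax": .., "ay": .., "az": .., "dx": .., "dy": .., "dz": .., "hand": ..}, ...]. A call has 1 to 10 rows; each row is the pose to reach, as a shift and turn from the pose measured when the call began; what a row does not reach only later rows make up. A row lasts 1/8 s, in which the tool goes at most 62.5 mm and 10.7 degrees, less where a joint would pass 70% of its speed; a pose out of reach is approached as far as the arm can. A call with a gripper value outside its range is refused whole. The fingers move at their own pace and stop on an object; the grip force is fixed at half the most. Time passes only in rows, so rows that repeat a pose let the fingers close. It gives the time, the measured TCP pose, the force and the opening at its end, in the units of the state.
- ctrl.state(): the state, without advancing time (a new reading comes with each control period).
- cams.snapshot(name): name is "side" or "top"; returns the picture (480x640x3 uint8, red, green, blue); there is no depth.
- cams.camera_model(name): a dict with "fx", "fy", "cx", "cy" (pixels), "R" (3x3) and "t" (3): a world point X has camera coordinates R X + t. Camera axes: x right, y down, z forward; pixel columns grow to the right and rows downward; lengths in mm; the calibration is good to about 2 mm. A picture is of the moment at which its call begins. camera_model takes no time and is no camera call.
- ctrl.sign_off(): hands the job in, once; it reports no verdict.
Trained networks look in the newest picture that a camera, given by its name, has taken for a name from the list of things; names that differ only in an ending like _2 or _b are one class to them, and where a whole thing is asked for, a point or a joint stands for the part that bears it (a point fixed in the world has none). Each returns a list of dicts, best first, with "confidence" (0 to 1); they miss things now and then, are a little off and sometimes report something else, mostly with a low value. They report only what shows in the picture. A call takes as long as a camera call.
- cut_out(camera, target): "pixels" (480x640 bool, what is visible of it) and "rect" ([left, top, right, bottom] in pixels, round what is visible of it).
The state is a dict: "time_s": time; "joint_pos": joint angles; "qd": joint speeds; "joint_efforts": joint torques, N m; "position": TCP position; "ee_rot": TCP orientation; "contact_force": force on the tool from outside, world axes, zero at the start; "ft_torque": the same for the moment, N m; "finger_gap": finger opening in mm.
Only numpy, scipy, OpenCV 4.12 (cv2) and the standard library are available. Lean on these libraries where they do the work, as an engineer would, in place of code of your own. Each camera call takes 0.05 s, during which the arm holds its last target. There are 200 camera calls.

### The job

Take the dip rod (the one with the round, collared handle) out of the wooden rest block, push it fully down into the narrow vial of the sample stand and let go of it. Then shade the sample: lift the stand's hinged light shield by its grip bar until it is in line with the pointer set on the side scale, and finish while still holding it there, steady, because it falls shut if let go. Leave the pointer, the T-headed stirrer and the other things on the bench where they are.

Things in the scene. Friction and masses are not known exactly. Their poses are not given: they have to be found in the camera images.
- rod: The dip rod, loose, 30 g, upright in one of the rest block's two holes, with some play. 6 mm steel shank 70 mm long, then a flat collar (17 mm wide, 4 thick), then a plain round grey handle, 14 mm in diameter, 46 long; 120 mm in all. Origin at the lower tip, z up the rod: the handle spans z = 74 to 120 mm.
- stirrer: Bystander in the block's other hole (which hole is drawn each time): 6 mm steel shank with a T-shaped head 40 mm long (along its y), 12 wide, 14 high, top 112 mm above the tip. Origin at the lower tip, z up. Leave it alone.
- rest: Pale wooden rest block, 44 (x) x 120 (y) x 50 mm high, fixed. Origin at the centre of its underside. Two holes in its top, 9 mm wide, 40 mm deep, at y = -32 and +32 mm; a rod in one has its tip 10 mm above the worktop. Place and yaw vary.
- stand: Sample stand, fixed to the worktop: grey base plate 185 (x) x 150 (y) x 12 mm. Origin on the worktop below the middle of the shield's hinge axis; the plate spans x = -88 to +98 mm. The shield lies over its front (-x) part, the vial stands at x = +58 mm. Its x points away from the robot at yaw 0, y along the hinge. Place and yaw vary.
- vial_mouth (a point): Centre of the mouth of the open glass vial, which is fixed in the stand; level with its rim, 68 mm above the worktop. The mouth is flared, 18 mm wide inside (23 outside), narrowing over its top 12 mm to a bore 10 mm wide; 52 mm deep from rim to floor. With the tip on the vial's floor, the rod's collar stands 18 mm above the rim.
- vial_floor (a point): Centre of the vial's inner floor, 16 mm above the worktop; its z axis is up.
- shield (a joint): Angle of the white hinged light shield, rad: 0 lying level (toward the robot), growing as its free edge is lifted; end stop at 1.4. Swings freely, falls shut when let go; about 0.25 kg, 1 to 1.5 N at the bar lifts it.
- shield_hinge (a point): Middle of the shield's hinge axis, 45 mm above the worktop, in the stand's frame (axis along the stand's y).
- shield_bar (a point): Middle of the shield's grip bar: steel, 10 mm in diameter, 92 long, parallel to the hinge and 130 mm from it. Closed, it is 45 mm above bare worktop, on the stand's -x side. Thin arms 43 mm either side of the middle join it to the plate, whose edge is 47 mm from the bar's centre: open fingers only about 40 mm to pinch it. Frame turns with the shield: x from bar to hinge, y along the bar.
- pointer (a joint): Angle of the pointer, rad, measured like the shield's about the same axis: the mark. Between 0.6 and 1.1, set anew each time. A dark steel arm, thicker at its tip, clamped stiffly beside the curved quadrant scale on the stand's -y side, 74 mm from its middle. Must not be shifted.
- pointer_tip (a point): Tip of the pointer, 112 mm from the hinge axis, 74 mm to the stand's -y side; x axis along the pointer toward the hinge. The shield is on the mark when, seen along the hinge, it is parallel to the pointer.
- dish: Bystander, loose: flat round glass dish, 65 mm wide, 16 high. Origin at the centre of its underside. Leave it alone.
- beaker: Bystander, loose: glass beaker, 58 mm wide, 72 high. Origin at the centre of its underside. Leave it alone.
- tape_roll: Bystander, loose: roll of tape lying flat, 60 mm wide, 18 high. Origin at the centre of its underside. Leave it alone.
- timer: Bystander, loose: square white timer, 60x62x20 mm. Origin at the centre of its underside. Leave it alone.
- amber_bottle: Bystander, loose: brown bottle with a screw cap, 42 mm wide, 77 high. Origin at the centre of its underside. Leave it alone.

How it is judged:
By the outcome, as a careful person would: the job done as asked, in the order asked, and still so for the second after the job is handed in, while the arm keeps its last pose, push and grip.
It also fails if it takes over 56 s, if anything falls off the work surface, if the arm or the gripper's body presses on something with over 40 N, if the wrist force passes 120 N, or if a joint passes its speed limit or range.

## Working session

There is one attempt and no reset: what is moved stays moved. The work goes in short steps, Python scripts to look and compute and a tool call to move; the robot and the scene stay as the last step left them, time stands still between calls to the robot, and variables do not carry over. Pictures are saved under pics/ and viewed, about 8 in all and at most 12, crops included, and the job is handed in when it is done.

Besides the shell and the picture viewer there is one more tool, called after ">>>" by a JSON object that holds its "op" and its "data". step_arm: Moves the arm, as the interface text tells. Its arguments: {"type":"object","properties":{"targets":{"type":"array"}},"required":["targets"]}

```bash
mkdir -p pics; ls; python3 - <<'E'
from plant import ctrl,cams,cut_out
import cv2,numpy as np
print(ctrl.state())
for c in("side","top"):
    im=cams.snapshot(c); cv2.imwrite(f"pics/{c}0.png",im[...,::-1]); m=cams.camera_model(c); print(c,m)
    for n in("rod","stirrer","rest","stand","shield","shield_bar","pointer","vial_mouth"):
        for d in cut_out(c,n)[:2]: 
            ys,xs=np.nonzero(d["pixels"]); print(n,round(d["confidence"],2),np.round(d["rect"]),xs.mean().round(1),ys.mean().round(1),len(xs))
E
```

```text
pics
{'time_s': 0.0, 'joint_pos': array([ 1.18710340e+00,  2.64787207e-01,  1.60538865e+00,  6.27175845e-06,
        1.27368988e+00, -3.68854328e-02]), 'qd': array([-0.0009296 ,  0.00020743,  0.00101284, -0.00123525, -0.00038093,
        0.00126064]), 'joint_efforts': array([-5.25198320e-04, -5.15120852e+01, -3.67304277e+01, -1.76816357e-04,
        1.32074687e-02,  3.03665206e-05]), 'position': array([229.14551374, 634.13310417, 229.93116771]), 'ee_rot': array([ 2.5703983 ,  1.80413764, -0.00300011]), 'contact_force': array([-0.07595199,  0.85860093,  0.36164709]), 'ft_torque': array([ 0.07642564, -0.02095941, -0.00977515]), 'finger_gap': 85.45702801659013}
side {'fx': 478.05905707657195, 'fy': 478.05905707657195, 'cx': 315.7441571495815, 'cy': 242.56920646538106, 'R': array([[-0.80319184,  0.5955739 ,  0.01321333],
       [ 0.4499755 ,  0.62107446, -0.64170753],
       [-0.39039072, -0.50946858, -0.76683561]]), 't': array([ 363.68229245, -194.38450559, 1370.49514788])}
rod 0.47 [198. 192. 209. 211.] 201.1 199.3 104
stirrer 0.57 [203. 212. 210. 231.] 208.0 219.1 93
rest 0.95 [194. 2
[... 455 characters left out ...]
941210225559, 'cy': 245.73272403481892, 'R': array([[-0.02570101, -0.99966886,  0.00127284],
       [-0.98469989,  0.0250966 , -0.17244212],
       [ 0.17235307, -0.0056853 , -0.98501883]]), 't': array([  41.92624999,  514.51331506, 1613.57511646])}
rod 0.62 [414. 191. 417. 197.] 416.1 193.1 29
rod 0.4 [219. 192. 272. 278.] 244.9 228.9 3928
stirrer 0.59 [384. 182. 400. 189.] 392.4 186.4 75
rest 0.94 [378. 184. 427. 212.] 401.0 198.4 785
stand 0.47 [181. 193. 207. 218.] 191.8 202.7 490
shield 0.86 [227. 221. 262. 274.] 243.6 243.9 1461
shield_bar 0.79 [227. 224. 264. 276.] 243.6 243.9 1459
pointer 0.47 [266. 223. 270. 245.] 269.7 235.9 55
vial_mouth 0.56 [214. 191. 278. 276.] 244.9 228.8 3928
```

```bash
python3 - <<'E'
import cv2
s=cv2.imread("pics/side0.png");t=cv2.imread("pics/top0.png")
cv2.imwrite("pics/a.png",cv2.resize(s[180:405,180:420],(640,600),interpolation=cv2.INTER_CUBIC))
cv2.imwrite("pics/b.png",cv2.resize(t[150:300,170:450],(800,429),interpolation=cv2.INTER_CUBIC))
E
```

```text
(no output)
```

View pics/a.png

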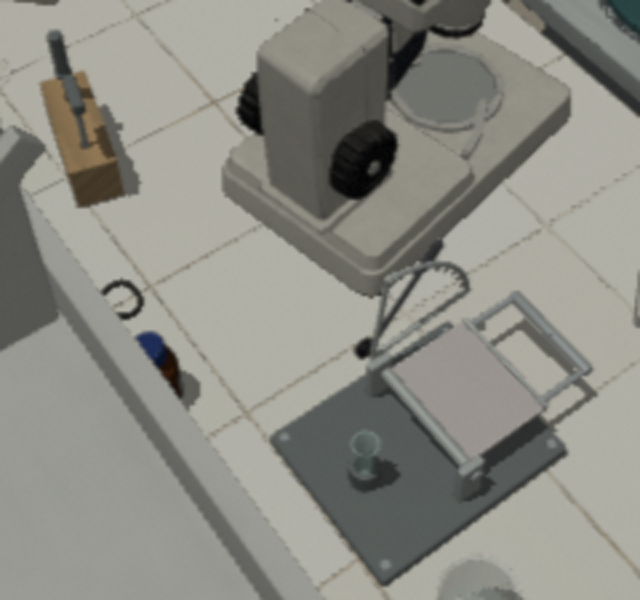

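View pics/b.png

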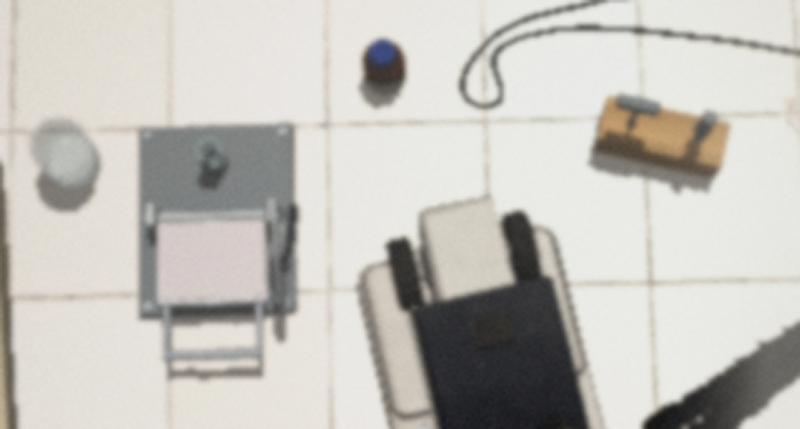

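View pics/top0.png

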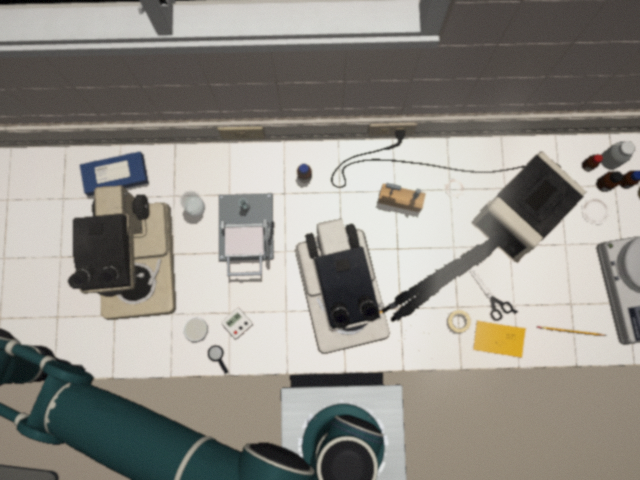

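The overview shows the stand at top px (219–274, 194–276). The rest block is at about (402, 198), with the rod on its right (416, 193) and the stirrer on its left (392, 186). A microscope stands between stand and block. I'll fit the poses from hand-picked pixels.

```bash
cat > h.py <<'E'
import numpy as np
from scipy.optimize import least_squares
from plant import ctrl,cams,cut_out
M={c:cams.camera_model(c) for c in("side","top")}
def proj(c,X):
    m=M[c];p=np.atleast_2d(X)@np.array(m["R"]).T+np.array(m["t"])
    return np.c_[m["fx"]*p[:,0]/p[:,2]+m["cx"],m["fy"]*p[:,1]/p[:,2]+m["cy"]]
def place(q,P):
    P=np.atleast_2d(np.array(P,float));c,s=np.cos(q[2]),np.sin(q[2])
    return np.c_[q[0]+c*P[:,0]-s*P[:,1],q[1]+s*P[:,0]+c*P[:,1],P[:,2]]
def fit(obs,q0):
    f=lambda q:np.concatenate([(proj(c,place(q,P))-uv)[0] for c,P,uv in obs])
    r=least_squares(f,q0,x_scale=[100,100,1],loss="soft_l1");return r.x,f(r.x).reshape(-1,2).round(1)
A=lambda x,y:(180+x/2.667,180+y/2.667)
B=lambda x,y:(170+x/2.857,150+y/2.857)
E
python3 - <<'E'
from h import *
st=[("top",(98,75,12),B(139,126)),("top",(98,-75,12),B(293,124)),("top",(-88,75,12),B(139,317)),("top",(-88,-75,12),B(297,317)),
("side",(98,-75,12),A(272,438)),("side",(98,75,12),A(387,583)),("side",(-88,75,12),A(566,450)),
("top",(58,0,68),B(210,146)),("side",(58,0,68),A(366,441)),
("top",(-130,46,45),B(165,354)),("top",(-130,-46,45),B(262,357)),("side",(-130,-46,45),A(516,297)),("side",(-130,46,45),A(590,370))]
q,r=fit(st,[700,150,0]);print(q,r.tolist())
re=[("top",(22,60,50),B(607,96)),("top",(22,-60,50),B(730,123)),("top",(-22,60,0),B(595,153)),("top",(-22,-60,0),B(716,177)),
("side",(22,-60,50),A(42,85)),("side",(-22,-60,50),A(85,72)),("side",(-22,60,50),A(122,160)),("side",(22,60,50),A(80,175)),("side",(22,60,0),A(80,207)),("side",(-22,60,0),A(123,190))]
p,r=fit(re,[700,-200,0]);print(p,r.tolist())
print("rod",place(p,[0,-32,10]),"vial",place(q,[58,0,68]),"bar",place(q,[-130,0,45]))
X=place(p,[[0,-32,130],[0,-32,84],[0,32,122]]);print(proj("top",X),proj("side",X))
for a in np.arange(.6,1.11,.1):
    print(a.round(1),*[np.round(proj(c,place(q,[-112*np.cos(a),-74,45+112*np.sin(a)])),1) for c in M])
print([np.round(proj(c,place(q,[0,-74,45])),1) for c in M])
E
```

```text
[5.76181727e+02 2.49396810e+02 3.15612338e-03] [[-0.8, -0.4], [-0.2, -1.2], [-0.9, -0.4], [-0.6, -1.9], [-1.2, -2.2], [-1.2, -0.8], [1.9, -2.2], [-1.0, 1.1], [0.5, -0.3], [-1.2, 0.3], [-0.2, -1.8], [-0.5, -2.0], [0.4, -0.2]]
[ 6.46037750e+02 -1.76149849e+02 -2.34724439e-01] [[-0.9, -0.2], [-0.2, -0.7], [-1.4, -0.2], [-1.0, 0.2], [-0.9, -1.7], [0.1, -1.6], [-0.4, -1.2], [-2.7, -1.4], [0.6, -0.3], [1.9, 0.7]]
rod [[ 638.59535057 -207.27235983   10.        ]] vial [[634.18143806 249.57986445  68.        ]] bar [[446.18237441 248.98651424  45.        ]]
[[417.90560947 190.26566285]
 [415.37201991 194.81064811]
 [393.01669834 186.06435745]] [[200.81669878 192.01675677]
 [204.05439852 205.69115318]
 [208.43648836 212.59744255]]
0.6 [[354.  272.3]] [[269.8 255. ]]
0.7 [[351.8 271.3]] [[269.5 251.8]]
0.8 [[349.2 270.7]] [[269.1 248.3]]
0.9 [[346.3 270.5]] [[268.8 244.5]]
1.0 [[343.  270.7]] [[268.5 240.5]]
1.1 [[339.4 271.3]] [[268.3 236.3]]
[array([[318.4, 310.4]]), array([[271.4, 224.6]])]
```

View pics/side0.png

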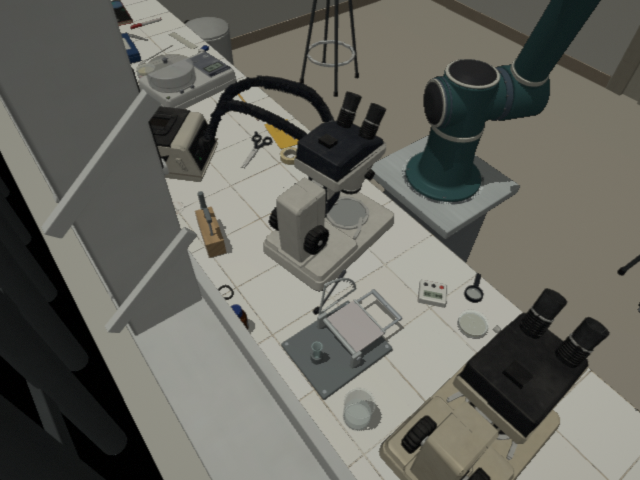

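```bash
cat >> h.py <<'E'
def tri(us,ut):
    r=least_squares(lambda X:np.r_[(proj("side",X)-us)[0],(proj("top",X)-ut)[0]],[600,0,100]);return r.x.round(0),np.abs(r.fun).max().round(1)
def back(c,uv,z):
    m=M[c];R=np.array(m["R"]);C=-R.T@np.array(m["t"]);d=R.T@np.array([(uv[0]-m["cx"])/m["fx"],(uv[1]-m["cy"])/m["fy"],1]);return (C+d*(z-C[2])/d[2]).round(0)
E
python3 - <<'E'
from h import *
print("eye",tri((374,107),(340,325)),tri((350,98),(373,312)))
print("headback",tri((333,182),(317,281)),tri((295,150),(368,270)))
print("col",tri((325,190),(318,226)),tri((306,180),(342,219)))
for z in(0,300,500): print(back("top",(300,45),z), back("top",(300,128),0))
E
```

```text
eye (array([298.,   0., 342.]), np.float64(4.1)) (array([318., -65., 338.]), np.float64(0.3))
headback (array([417.,  39., 222.]), np.float64(8.6)) (array([436., -77., 241.]), np.float64(7.6))
col (array([504.,  65., 278.]), np.float64(8.5)) (array([516.,  12., 272.]), np.float64(10.3))
[1115.   91.    0.] [862.  96.   0.]
[956.  82. 300.] [862.  96.   0.]
[851.  75. 500.] [862.  96.   0.]
```

>>> {"op": "step_arm", "data": {"targets": [{"dz": 0.06}, {"dz": 0.12}, {"dz": 0.18}, {"dx": 0.02, "dy": -0.05, "dz": 0.18, "az": -0.1}, {"dx": 0.05, "dy": -0.1, "dz": 0.18, "az": -0.2}, {"dx": 0.075, "dy": -0.155, "dz": 0.18, "az": -0.3}, {"dx": 0.1, "dy": -0.21, "dz": 0.18, "az": -0.4}, {"dx": 0.125, "dy": -0.26, "dz": 0.18, "az": -0.5}, {"dx": 0.15, "dy": -0.31, "dz": 0.18, "az": -0.6}, {"dx": 0.175, "dy": -0.36, "dz": 0.18, "az": -0.7}]}}

```text
invalid input
```

>>> {"op": "step_arm", "data": {"targets": [{"ax": 0, "ay": 0, "az": 0, "dx": 0, "dy": 0, "dz": 0.06, "hand": 1}, {"ax": 0, "ay": 0, "az": 0, "dx": 0, "dy": 0, "dz": 0.12, "hand": 1}, {"ax": 0, "ay": 0, "az": 0, "dx": 0, "dy": 0, "dz": 0.18, "hand": 1}, {"ax": 0, "ay": 0, "az": -0.1, "dx": 0.02, "dy": -0.05, "dz": 0.18, "hand": 1}, {"ax": 0, "ay": 0, "az": -0.2, "dx": 0.05, "dy": -0.1, "dz": 0.18, "hand": 1}, {"ax": 0, "ay": 0, "az": -0.3, "dx": 0.075, "dy": -0.155, "dz": 0.18, "hand": 1}, {"ax": 0, "ay": 0, "az": -0.4, "dx": 0.1, "dy": -0.21, "dz": 0.18, "hand": 1}, {"ax": 0, "ay": 0, "az": -0.5, "dx": 0.125, "dy": -0.26, "dz": 0.18, "hand": 1}, {"ax": 0, "ay": 0, "az": -0.6, "dx": 0.15, "dy": -0.31, "dz": 0.18, "hand": 1}, {"ax": 0, "ay": 0, "az": -0.7, "dx": 0.175, "dy": -0.36, "dz": 0.18, "hand": 1}]}}

```text
time_s: 2.15
position: [404.9, 273.1, 411.6]
ee_rot: [-3.035, -0.809, -0.002]
contact_force: [0.5, 0.4, 0.1]
finger_gap: 85.6
```

>>> {"op": "step_arm", "data": {"targets": [{"ax": 0, "ay": 0, "az": -0.09, "dx": 0.03, "dy": -0.05, "dz": 0, "hand": 1}, {"ax": 0, "ay": 0, "az": -0.18, "dx": 0.06, "dy": -0.1, "dz": 0, "hand": 1}, {"ax": 0, "ay": 0, "az": -0.27, "dx": 0.09, "dy": -0.15, "dz": 0, "hand": 1}, {"ax": 0, "ay": 0, "az": -0.36, "dx": 0.12, "dy": -0.2, "dz": 0, "hand": 1}, {"ax": 0, "ay": 0, "az": -0.45, "dx": 0.15, "dy": -0.25, "dz": 0, "hand": 0.8}, {"ax": 0, "ay": 0, "az": -0.54, "dx": 0.18, "dy": -0.3, "dz": 0, "hand": 0.7}, {"ax": 0, "ay": 0, "az": -0.63, "dx": 0.2, "dy": -0.35, "dz": 0, "hand": 0.7}, {"ax": 0, "ay": 0, "az": -0.7, "dx": 0.215, "dy": -0.4, "dz": 0, "hand": 0.7}, {"ax": 0, "ay": 0, "az": -0.756, "dx": 0.225, "dy": -0.45, "dz": 0, "hand": 0.7}, {"ax": 0, "ay": 0, "az": -0.756, "dx": 0.2337, "dy": -0.48, "dz": 0, "hand": 0.7}]}}

```text
time_s: 3.4
position: [638.6, -209.5, 411.2]
ee_rot: [3.119, -0.372, 0.001]
contact_force: [0.4, -0.0, 0.2]
finger_gap: 59.7
```

```bash
python3 - <<'E'
from h import *
import cv2
s=ctrl.state();print(s["position"],s["ee_rot"],s["finger_gap"])
for c in("side","top"):
    im=cams.snapshot(c); cv2.imwrite(f"pics/{c}1.png",im[...,::-1])
a=cv2.imread("pics/side1.png")[150:270,160:260];b=cv2.imread("pics/top0.png")[214:264,225:295]
a=cv2.resize(a,(500,600),interpolation=cv2.INTER_CUBIC)
b=cv2.resize(cv2.imread("pics/side0.png")[260:335,300:360],(300,375),interpolation=cv2.INTER_CUBIC)
t=cv2.resize(cv2.imread("pics/top1.png")[210:255,255:291],(300,375),interpolation=cv2.INTER_CUBIC)[:225]
cv2.imwrite("pics/c.png",np.hstack([a,np.vstack([b,t])]))
E
```

```text
[ 638.64116682 -209.50588443  411.2232918 ] [ 3.11898227e+00 -3.71975212e-01  1.06816530e-03] 59.74469526171863
```

View pics/c.png

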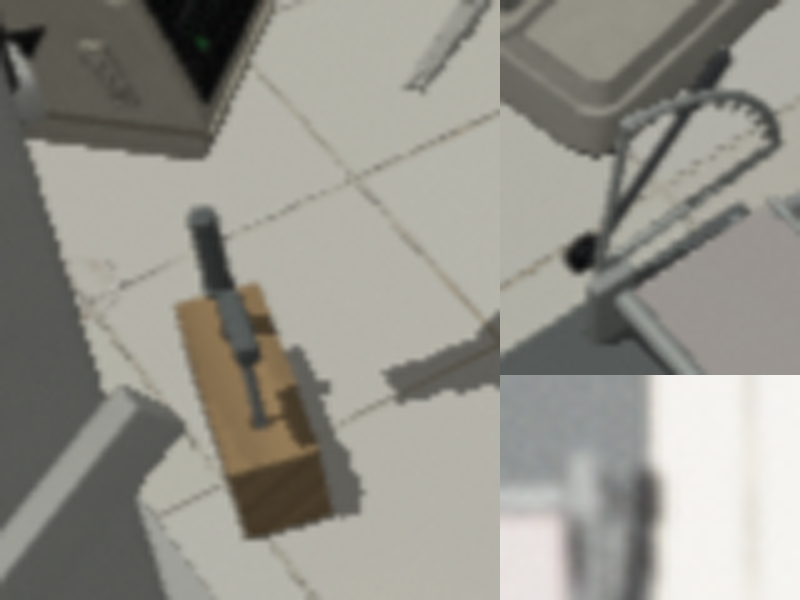

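>>> {"op": "step_arm", "data": {"targets": [{"ax": 0, "ay": 0, "az": 0, "dx": 0, "dy": 0.002, "dz": -0.06, "hand": 0.7}, {"ax": 0, "ay": 0, "az": 0, "dx": 0, "dy": 0.002, "dz": -0.12, "hand": 0.7}, {"ax": 0, "ay": 0, "az": 0, "dx": 0, "dy": 0.002, "dz": -0.18, "hand": 0.7}, {"ax": 0, "ay": 0, "az": 0, "dx": 0, "dy": 0.002, "dz": -0.23, "hand": 0.7}, {"ax": 0, "ay": 0, "az": 0, "dx": 0, "dy": 0.002, "dz": -0.265, "hand": 0.7}, {"ax": 0, "ay": 0, "az": 0, "dx": 0, "dy": 0.002, "dz": -0.295, "hand": 0.7}, {"ax": 0, "ay": 0, "az": 0, "dx": 0, "dy": 0.002, "dz": -0.318, "hand": 0.7}, {"ax": 0, "ay": 0, "az": 0, "dx": 0, "dy": 0.002, "dz": -0.318, "hand": 0.7}]}}

```text
time_s: 4.5
position: [636.7, -206.7, 90.0]
ee_rot: [-3.119, 0.373, 0.008]
contact_force: [-0.2, 0.8, -0.0]
finger_gap: 59.8
```

```bash
python3 - <<'E'
from h import *
import cv2
s=ctrl.state();print(s["position"],s["contact_force"],s["finger_gap"])
for c in("side","top"):
    im=cams.snapshot(c); cv2.imwrite(f"pics/{c}2.png",im[...,::-1])
a=cv2.resize(cv2.imread("pics/side2.png")[160:280,150:250],(500,600),interpolation=cv2.INTER_CUBIC)
cv2.imwrite("pics/d.png",a)
E
```

```text
[ 636.73600548 -206.68152721   89.99116009] [-0.18013077  0.80104021 -0.03806242] 59.76925285605339
```

View pics/d.png

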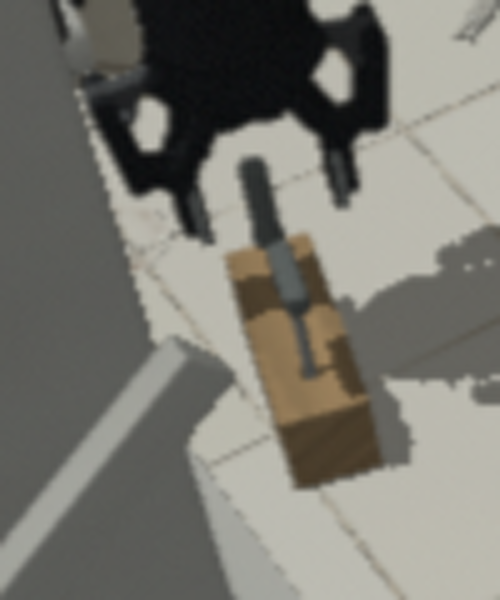

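>>> {"op": "step_arm", "data": {"targets": [{"ax": 0, "ay": 0, "az": 0, "dx": 0.001, "dy": 0, "dz": 0.003, "hand": 0.4}, {"ax": 0, "ay": 0, "az": 0, "dx": 0.001, "dy": 0, "dz": 0.003, "hand": 0}, {"ax": 0, "ay": 0, "az": 0, "dx": 0.001, "dy": 0, "dz": 0.003, "hand": 0}, {"ax": 0, "ay": 0, "az": 0, "dx": 0.001, "dy": 0, "dz": 0.003, "hand": 0}, {"ax": 0, "ay": 0, "az": 0, "dx": 0.001, "dy": 0, "dz": 0.003, "hand": 0}, {"ax": 0, "ay": 0, "az": 0, "dx": 0.001, "dy": 0, "dz": 0.003, "hand": 0}]}}

```text
time_s: 5.35
position: [641.0, -208.2, 97.9]
ee_rot: [3.118, -0.373, 0.004]
contact_force: [0.4, 0.8, 6.3]
finger_gap: 12.4
```

>>> {"op": "step_arm", "data": {"targets": [{"ax": 0, "ay": 0, "az": 0, "dx": 0, "dy": 0, "dz": 0.01, "hand": 0}, {"ax": 0, "ay": 0, "az": 0, "dx": 0, "dy": 0, "dz": 0.03, "hand": 0}, {"ax": 0, "ay": 0, "az": 0, "dx": 0, "dy": 0, "dz": 0.06, "hand": 0}, {"ax": 0, "ay": 0, "az": 0, "dx": 0, "dy": 0, "dz": 0.1, "hand": 0}, {"ax": 0, "ay": 0, "az": 0, "dx": 0, "dy": 0, "dz": 0.15, "hand": 0}, {"ax": 0, "ay": 0, "az": 0, "dx": 0, "dy": 0, "dz": 0.21, "hand": 0}, {"ax": 0, "ay": 0, "az": 0, "dx": 0, "dy": 0, "dz": 0.24, "hand": 0}, {"ax": 0, "ay": 0, "az": 0, "dx": 0, "dy": 0, "dz": 0.24, "hand": 0}]}}

```text
time_s: 6.35
position: [642.6, -208.8, 344.0]
ee_rot: [3.116, -0.373, 0.018]
contact_force: [-0.1, 0.9, -0.0]
finger_gap: 12.3
```

```bash
python3 - <<'E'
from h import *
import cv2
s=ctrl.state();print(s["position"],s["contact_force"],s["finger_gap"])
p=s["position"];print(proj("side",p),proj("top",p),proj("side",p-[0,0,81]))
for c in("side","top"):
    im=cams.snapshot(c); cv2.imwrite(f"pics/{c}3.png",im[...,::-1])
a=cv2.resize(cv2.imread("pics/side3.png")[100:240,140:240],(429,600),interpolation=cv2.INTER_CUBIC)
b=cv2.resize(cv2.imread("pics/top3.png")[130:230,375:435],(360,600),interpolation=cv2.INTER_CUBIC)
cv2.imwrite("pics/e.png",np.hstack([a,b]))
E
```

```text
[ 642.62358067 -208.8072057   343.99051791] [-0.05007314  0.94323645 -0.01435999] 12.26628174640615
[[180.4658329  115.55656423]] [[432.46024527 163.45427693]] [[188.1693757  147.51686069]]
```

View pics/e.png

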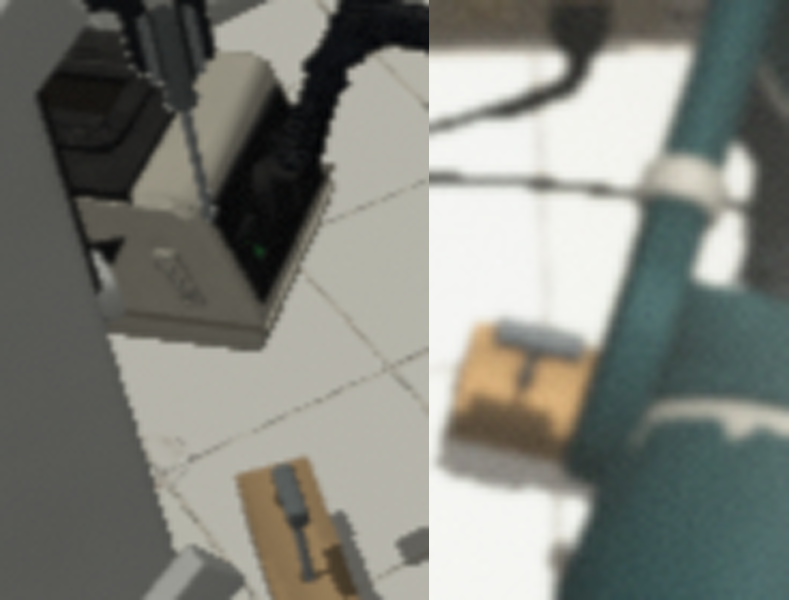

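>>> {"op": "step_arm", "data": {"targets": [{"ax": 0, "ay": 0, "az": 0, "dx": 0, "dy": 0.02, "dz": 0.03, "hand": 0}, {"ax": 0, "ay": 0, "az": 0.03, "dx": 0, "dy": 0.06, "dz": 0.05, "hand": 0}, {"ax": 0, "ay": 0, "az": 0.06, "dx": 0, "dy": 0.11, "dz": 0.05, "hand": 0}, {"ax": 0, "ay": 0, "az": 0.09, "dx": 0, "dy": 0.16, "dz": 0.05, "hand": 0}, {"ax": 0, "ay": 0, "az": 0.12, "dx": 0, "dy": 0.21, "dz": 0.05, "hand": 0}, {"ax": 0, "ay": 0, "az": 0.15, "dx": 0, "dy": 0.26, "dz": 0.05, "hand": 0}, {"ax": 0, "ay": 0, "az": 0.18, "dx": 0, "dy": 0.31, "dz": 0.05, "hand": 0}, {"ax": 0, "ay": 0, "az": 0.21, "dx": -0.004, "dy": 0.36, "dz": 0.05, "hand": 0}, {"ax": 0, "ay": 0, "az": 0.235, "dx": -0.008, "dy": 0.41, "dz": 0.05, "hand": 0}, {"ax": 0, "ay": 0, "az": 0.235, "dx": -0.008, "dy": 0.45, "dz": 0.05, "hand": 0}]}}

```text
time_s: 7.7
position: [631.3, 243.6, 385.0]
ee_rot: [3.139, -0.004, -0.002]
contact_force: [0.7, 0.1, 0.2]
finger_gap: 12.4
```

Descend to a hover with the tip about 20 mm above the rim (TCP z ≈ 175).

>>> {"op": "step_arm", "data": {"targets": [{"ax": 0, "ay": 0, "az": 0, "dx": 0.003, "dy": 0.006, "dz": -0.06, "hand": 0}, {"ax": 0, "ay": 0, "az": 0, "dx": 0.003, "dy": 0.006, "dz": -0.12, "hand": 0}, {"ax": 0, "ay": 0, "az": 0, "dx": 0.003, "dy": 0.006, "dz": -0.165, "hand": 0}, {"ax": 0, "ay": 0, "az": 0, "dx": 0.003, "dy": 0.006, "dz": -0.195, "hand": 0}, {"ax": 0, "ay": 0, "az": 0, "dx": 0.003, "dy": 0.006, "dz": -0.207, "hand": 0}, {"ax": 0, "ay": 0, "az": 0, "dx": 0.003, "dy": 0.006, "dz": -0.21, "hand": 0}, {"ax": 0, "ay": 0, "az": 0, "dx": 0.003, "dy": 0.006, "dz": -0.21, "hand": 0}]}}

```text
time_s: 8.57
position: [635.0, 249.8, 176.2]
ee_rot: [3.14, -0.004, 0.0]
contact_force: [0.5, 0.6, 0.7]
finger_gap: 12.4
```

```bash
python3 - <<'E'
from h import *
import cv2
s=ctrl.state();print(s["position"],s["ee_rot"],s["contact_force"],s["finger_gap"])
p=s["position"];t=p-[0,0,87];print(proj("side",t),proj("top",t))
v=[634.2,249.6,68];print(proj("side",v),proj("top",v))
for c in("side","top"):
    im=cams.snapshot(c); cv2.imwrite(f"pics/{c}4.png",im[...,::-1])
a=cv2.resize(cv2.imread("pics/side4.png")[290:390,280:360],(480,600),interpolation=cv2.INTER_CUBIC)
b=cv2.resize(cv2.imread("pics/top4.png")[150:250,215:268],(318,600),interpolation=cv2.INTER_CUBIC)
cv2.imwrite("pics/f.png",np.hstack([a,b]))
E
```

```text
[635.01632263 249.84282906 176.22174033] [ 3.13953347e+00 -3.61337227e-03  2.97764852e-04] [0.46043991 0.57759413 0.65348726] 12.39633129456277
[[317.61183481 340.19096313]] [[241.31849673 199.93421142]]
[[317.69559401 345.09847596]] [[242.48179291 202.19015129]]
```

View pics/f.png

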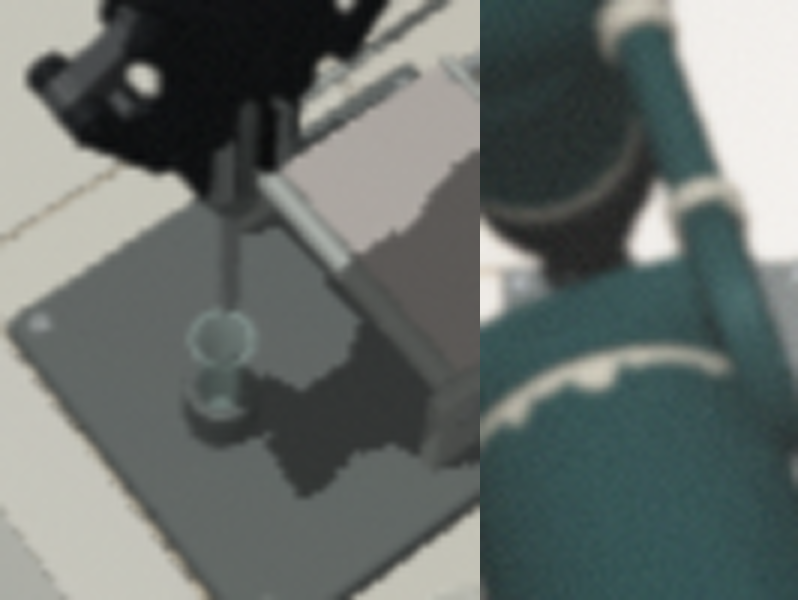

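The side view shows the tip at (318.5, 341.3) and the rim centre at (317.2, 346.2), so the tip is about 3 mm off toward -x/+y. I'll correct that and go in slowly.

>>> {"op": "step_arm", "data": {"targets": [{"ax": 0, "ay": 0, "az": 0, "dx": 0.003, "dy": -0.002, "dz": 0, "hand": 0}, {"ax": 0, "ay": 0, "az": 0, "dx": 0.003, "dy": -0.002, "dz": -0.01, "hand": 0}, {"ax": 0, "ay": 0, "az": 0, "dx": 0.003, "dy": -0.002, "dz": -0.02, "hand": 0}, {"ax": 0, "ay": 0, "az": 0, "dx": 0.003, "dy": -0.002, "dz": -0.026, "hand": 0}, {"ax": 0, "ay": 0, "az": 0, "dx": 0.003, "dy": -0.002, "dz": -0.031, "hand": 0}, {"ax": 0, "ay": 0, "az": 0, "dx": 0.003, "dy": -0.002, "dz": -0.036, "hand": 0}]}}

```text
time_s: 9.43
position: [638.3, 248.2, 140.7]
ee_rot: [3.14, -0.004, 0.002]
contact_force: [-0.7, 0.5, 0.6]
finger_gap: 12.6
```

>>> {"op": "step_arm", "data": {"targets": [{"ax": 0, "ay": 0, "az": 0, "dx": -0.001, "dy": 0, "dz": -0.004, "hand": 0}, {"ax": 0, "ay": 0, "az": 0, "dx": -0.0015, "dy": 0, "dz": -0.008, "hand": 0}, {"ax": 0, "ay": 0, "az": 0, "dx": -0.0015, "dy": 0, "dz": -0.012, "hand": 0}, {"ax": 0, "ay": 0, "az": 0, "dx": -0.0015, "dy": 0, "dz": -0.016, "hand": 0}]}}

```text
time_s: 9.93
position: [636.8, 248.2, 124.5]
ee_rot: [3.14, -0.004, 0.002]
contact_force: [-0.8, -0.1, 0.4]
finger_gap: 12.2
```

>>> {"op": "step_arm", "data": {"targets": [{"ax": 0, "ay": 0, "az": 0, "dx": -0.0005, "dy": 0, "dz": -0.005, "hand": 0}, {"ax": 0, "ay": 0, "az": 0, "dx": -0.001, "dy": 0, "dz": -0.01, "hand": 0}, {"ax": 0, "ay": 0, "az": 0, "dx": -0.001, "dy": 0, "dz": -0.014, "hand": 0}, {"ax": 0, "ay": 0, "az": 0, "dx": -0.001, "dy": 0, "dz": -0.018, "hand": 0}, {"ax": 0, "ay": 0, "az": 0, "dx": -0.001, "dy": 0, "dz": -0.02, "hand": 0}]}}

```text
time_s: 10.55
position: [635.8, 248.2, 104.2]
ee_rot: [3.14, -0.004, 0.002]
contact_force: [0.5, 0.3, -0.4]
finger_gap: 12.5
```

>>> {"op": "step_arm", "data": {"targets": [{"ax": 0, "ay": 0, "az": 0, "dx": 0, "dy": 0, "dz": -0.002, "hand": 0}, {"ax": 0, "ay": 0, "az": 0, "dx": 0, "dy": 0, "dz": -0.004, "hand": 0}, {"ax": 0, "ay": 0, "az": 0, "dx": 0, "dy": 0, "dz": -0.005, "hand": 0}]}}

```text
time_s: 10.92
position: [636.9, 248.8, 103.5]
ee_rot: [3.142, -0.004, 0.006]
contact_force: [-5.8, -1.6, 17.7]
finger_gap: 11.9
```

Stopped on the vial floor, where expected (TCP z 103.5, 18 N). Now release.

>>> {"op": "step_arm", "data": {"targets": [{"ax": 0, "ay": 0, "az": 0, "dx": -0.001, "dy": 0, "dz": 0, "hand": 0.1}, {"ax": 0, "ay": 0, "az": 0, "dx": -0.001, "dy": 0, "dz": 0, "hand": 0.5}, {"ax": 0, "ay": 0, "az": 0, "dx": -0.001, "dy": 0, "dz": 0, "hand": 0.5}, {"ax": 0, "ay": 0, "az": 0, "dx": -0.001, "dy": 0, "dz": 0, "hand": 0.5}, {"ax": 0, "ay": 0, "az": 0, "dx": -0.001, "dy": 0, "dz": 0.01, "hand": 0.5}, {"ax": 0, "ay": 0, "az": 0, "dx": -0.001, "dy": 0, "dz": 0.04, "hand": 0.5}, {"ax": 0, "ay": 0, "az": 0, "dx": -0.001, "dy": 0, "dz": 0.08, "hand": 0.5}, {"ax": 0, "ay": 0, "az": 0, "dx": -0.001, "dy": 0, "dz": 0.12, "hand": 0.5}]}}

```text
time_s: 11.92
position: [635.8, 248.8, 225.1]
ee_rot: [3.142, -0.004, 0.006]
contact_force: [0.1, 0.5, -0.2]
finger_gap: 42.7
```

>>> {"op": "step_arm", "data": {"targets": [{"ax": 0, "ay": 0, "az": 0, "dx": -0.05, "dy": 0, "dz": 0.01, "hand": 0.5}, {"ax": 0, "ay": 0, "az": 0, "dx": -0.1, "dy": 0, "dz": 0.01, "hand": 0.5}, {"ax": 0, "ay": 0, "az": 0, "dx": -0.15, "dy": 0, "dz": 0, "hand": 0.48}, {"ax": 0, "ay": 0, "az": 0, "dx": -0.188, "dy": 0, "dz": -0.03, "hand": 0.48}, {"ax": 0, "ay": 0, "az": 0, "dx": -0.188, "dy": 0, "dz": -0.08, "hand": 0.48}, {"ax": 0, "ay": 0, "az": 0, "dx": -0.188, "dy": 0, "dz": -0.115, "hand": 0.48}, {"ax": 0, "ay": 0, "az": 0, "dx": -0.188, "dy": 0, "dz": -0.12, "hand": 0.48}, {"ax": 0, "ay": 0, "az": 0, "dx": -0.188, "dy": 0, "dz": -0.12, "hand": 0.48}]}}

```text
time_s: 12.92
position: [448.6, 249.1, 106.2]
ee_rot: [-3.141, 0.004, -0.007]
contact_force: [-0.7, -0.0, 0.2]
finger_gap: 41.1
```

```bash
python3 - <<'E'
from h import *
import cv2
s=ctrl.state();print(s["position"],s["ee_rot"],s["contact_force"],s["finger_gap"])
p=s["position"];print(proj("side",p),proj("side",[448,248,45]))
for c in("side","top"):
    im=cams.snapshot(c); cv2.imwrite(f"pics/{c}5.png",im[...,::-1])
a=cv2.imread("pics/side5.png")[260:360,300:420]
a=cv2.resize(a,(720,600),interpolation=cv2.INTER_CUBIC)
cv2.imwrite("pics/g.png",a)
E
```

```text
[448.60628973 249.09471498 106.20067362] [-3.14111265  0.00399206 -0.00722123] [-0.74751971 -0.0477974   0.17530512] 41.07061390332575
[[389.90870147 288.11419657]] [[386.03818009 303.71774282]]
```

View pics/g.png

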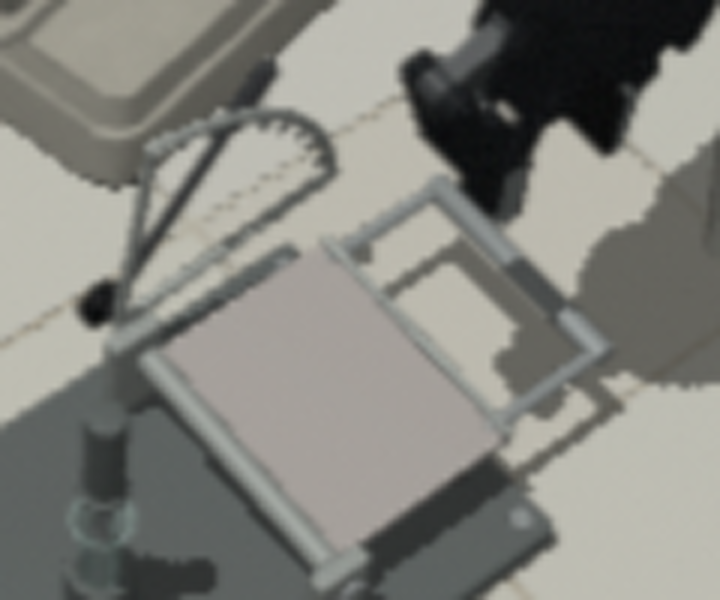

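The rod stands in the vial with its collar just above the rim (side px about 317, 330). The bar middle is at (386.7, 304.7), which agrees with the prediction. Next I measure the pointer angle.

```bash
cat > ptr.py <<'E'
from h import *
import cv2
def line(f):
    g=cv2.imread(f).astype(float).mean(2);P=[]
    for v in range(278,301):
        u0=344.5-(v-271.3)*(344.5-322.5)/(303.3-271.3)
        us=np.arange(int(u0)-4,int(u0)+6);w=np.clip(150-g[v,us],0,None)
        if w.sum()>30:P.append(((w*us).sum()/w.sum(),v))
    P=np.array(P);k=np.polyfit(P[:,1],P[:,0],1)
    for _ in range(3):
        r=P[:,0]-np.polyval(k,P[:,1]);m=np.abs(r)<.8;k=np.polyfit(P[m,1],P[m,0],1)
    return k,m.sum(),P
E
python3 - <<'E'
from ptr import *
im=None
for f in("pics/side0.png","pics/side1.png","pics/side5.png"):
    k,n,P=line(f);print(f,k,n)
k,n,P=line("pics/side5.png");print(P.round(1).tolist())
q=[577.7,248.4,.003]
for a in np.arange(.7,1.11,.05):
    X=place(q,[[-r*np.cos(a),-74,45+r*np.sin(a)] for r in(20,100,112)])
    u=proj("side",X);s=(u[0,0]-u[1,0])/(u[0,1]-u[1,1]);print(a.round(2),s.round(3),(u[1,0]+s*(290-u[1,1])).round(2),u[2].round(1))
g=cv2.imread("pics/side5.png").mean(2);print(g[266:276,340:352].astype(int))
t=cv2.imread("pics/top0.png").mean(2);print(t[228:254,264:276].astype(int))
for a in(.8,.9,1.,1.1):print(proj("top",place(q,[-112*np.cos(a),-74,45+112*np.sin(a)])))
E
```

```text
pics/side0.png [ -0.7306464  543.05842687] 20
pics/side1.png [ -0.7299274  542.86430714] 20
pics/side5.png [ -0.72953381 542.77713518] 20
[[339.4, 278.0], [340.5, 279.0], [338.8, 280.0], [336.7, 281.0], [335.9, 282.0], [336.0, 283.0], [335.5, 284.0], [334.9, 285.0], [334.1, 286.0], [333.5, 287.0], [332.8, 288.0], [332.1, 289.0], [331.5, 290.0], [330.8, 291.0], [330.0, 292.0], [329.5, 293.0], [328.1, 294.0], [327.9, 295.0], [326.6, 296.0], [325.6, 297.0], [324.9, 298.0], [324.6, 299.0], [323.9, 300.0]]
0.7 -0.851 335.02 [350.9 271.3]
0.75 -0.812 334.22 [349.7 271. ]
0.8 -0.773 333.43 [348.4 270.7]
0.85 -0.735 332.64 [346.9 270.6]
0.9 -0.696 331.85 [345.4 270.5]
0.95 -0.657 331.05 [343.8 270.6]
1.0 -0.617 330.23 [342.1 270.7]
1.05 -0.577 329.4 [340.4 271. ]
1.1 -0.535 328.56 [338.5 271.4]
[[116  98  89  89  87  85  85  85 101 156 181 186]
 [ 98  91  89  87  87  86  85 101 156 180 185 186]
 [ 91  90  88  87  88  86  96 155 180 185 186 186]
 [ 91  88  87  87  98  94 153 180 186 186 186 186]
 [ 87  87  81  71  69  80 158 183 186 186 186 186]
 [ 86  83  67  60  58  68 136 176 186 187 186 1
[... 955 characters left out ...]
0 122 157 199 223]
 [110  96 104  98  82  76  81  99 127 155 201 224]
 [114  91 104 101  85  77  88 107 122 158 199 224]
 [111  96 100 104  95  92 103 116 128 157 201 223]
 [111  90 101 104  99 100 110 124 130 157 200 224]
 [110  94  97 102 102 106 116 125 129 156 197 224]
 [112  89  99 104 101 102 116 120 133 158 198 223]
 [117  94  97 106 101 102 112 123 132 160 199 222]
 [121  94  97 107 103 104 114 123 129 153 190 214]
 [130 103  99 103 103 100 113 121 129 146 178 199]
 [136 107 102 101 100 104 115 127 133 145 180 202]
 [133 109 103 103 102 105 120 131 131 154 191 214]]
[[269.50591088 247.72406122]]
[[269.200546   243.93209256]]
[[268.92095044 239.90250233]]
[[268.67070967 235.68131189]]
```

>>> {"op": "step_arm", "data": {"targets": [{"ax": 0, "ay": 0, "az": 0, "dx": -0.001, "dy": -0.001, "dz": -0.03, "hand": 0.48}, {"ax": 0, "ay": 0, "az": 0, "dx": -0.001, "dy": -0.001, "dz": -0.05, "hand": 0.48}, {"ax": 0, "ay": 0, "az": 0, "dx": -0.001, "dy": -0.001, "dz": -0.065, "hand": 0.48}, {"ax": 0, "ay": 0, "az": 0, "dx": -0.001, "dy": -0.001, "dz": -0.075, "hand": 0.48}, {"ax": 0, "ay": 0, "az": 0, "dx": -0.001, "dy": -0.001, "dz": -0.08, "hand": 0.48}, {"ax": 0, "ay": 0, "az": 0, "dx": -0.001, "dy": -0.001, "dz": -0.08, "hand": 0.48}]}}

```text
time_s: 13.78
position: [448.7, 248.6, 27.4]
ee_rot: [-3.14, 0.004, -0.011]
contact_force: [-0.7, 0.2, 0.7]
finger_gap: 41.2
```

>>> {"op": "step_arm", "data": {"targets": [{"ax": 0, "ay": 0, "az": 0, "dx": -0.001, "dy": 0, "dz": -0.001, "hand": 0.25}, {"ax": 0, "ay": 0, "az": 0, "dx": -0.001, "dy": 0, "dz": -0.001, "hand": 0}, {"ax": 0, "ay": 0, "az": 0, "dx": -0.001, "dy": 0, "dz": -0.001, "hand": 0}, {"ax": 0, "ay": 0, "az": 0, "dx": -0.001, "dy": 0, "dz": -0.001, "hand": 0}, {"ax": 0, "ay": 0, "az": 0, "dx": -0.001, "dy": 0, "dz": -0.001, "hand": 0}, {"ax": 0, "ay": 0, "az": 0, "dx": -0.001, "dy": 0, "dz": -0.001, "hand": 0}]}}

```text
time_s: 14.52
position: [448.5, 248.8, 26.9]
ee_rot: [-3.14, 0.004, -0.013]
contact_force: [3.4, -2.4, 2.1]
finger_gap: 8.0
```

>>> {"op": "step_arm", "data": {"targets": [{"ax": 0, "ay": 0, "az": 0, "dx": 0.0007, "dy": 0, "dz": 0.013, "hand": 0}, {"ax": 0, "ay": 0, "az": 0, "dx": 0.0026, "dy": 0, "dz": 0.0258, "hand": 0}, {"ax": 0, "ay": 0, "az": 0, "dx": 0.0058, "dy": 0, "dz": 0.0384, "hand": 0}, {"ax": 0, "ay": 0, "az": 0, "dx": 0.0103, "dy": 0, "dz": 0.0506, "hand": 0}, {"ax": 0, "ay": 0, "az": 0, "dx": 0.0159, "dy": 0, "dz": 0.0623, "hand": 0}, {"ax": 0, "ay": 0, "az": 0, "dx": 0.0227, "dy": 0, "dz": 0.0734, "hand": 0}, {"ax": 0, "ay": 0, "az": 0, "dx": 0.0306, "dy": 0, "dz": 0.0837, "hand": 0}, {"ax": 0, "ay": 0, "az": 0, "dx": 0.0394, "dy": 0, "dz": 0.0933, "hand": 0}, {"ax": 0, "ay": 0, "az": 0, "dx": 0.0442, "dy": 0, "dz": 0.0977, "hand": 0}, {"ax": 0, "ay": 0, "az": 0, "dx": 0.0442, "dy": 0, "dz": 0.0977, "hand": 0}]}}

```text
time_s: 15.78
position: [490.1, 249.0, 125.6]
ee_rot: [-3.14, 0.005, -0.003]
contact_force: [-10.7, 2.6, 6.2]
finger_gap: 8.0
```

```bash
python3 - <<'E'
from ptr import *
s=ctrl.state();print(s["position"],s["ee_rot"],s["contact_force"],s["finger_gap"])
for c in("side","top"):
    im=cams.snapshot(c); cv2.imwrite(f"pics/{c}6.png",im[...,::-1])
q=[577.7,248.4,.003]
for a in(.8,.9,1.):
    X=place(q,[[-r*np.cos(a),y,45+r*np.sin(a)] for y in(-74,-43,43) for r in(30,120)]);u=proj("side",X)
    print(a,[((u[i,0]-u[i+1,0])/(u[i,1]-u[i+1,1])).round(3) for i in(0,2,4)],u.round(0).tolist())
a=cv2.imread("pics/side6.png")[250:350,305:405]
cv2.imwrite("pics/h.png",cv2.resize(a,(600,600),interpolation=cv2.INTER_CUBIC))
E
```

```text
[490.07339616 248.97790468 125.55424045] [-3.13975244e+00  4.97676738e-03 -2.69312194e-03] [-10.72121067   2.55218057   6.2066645 ] 8.035402598119335
0.8 [np.float64(-0.773), np.float64(-0.786), np.float64(-0.827)] [[326.0, 300.0], [351.0, 268.0], [335.0, 310.0], [360.0, 278.0], [361.0, 340.0], [389.0, 307.0]]
0.9 [np.float64(-0.696), np.float64(-0.712), np.float64(-0.763)] [[325.0, 300.0], [347.0, 268.0], [334.0, 310.0], [357.0, 277.0], [361.0, 340.0], [386.0, 307.0]]
1.0 [np.float64(-0.617), np.float64(-0.636), np.float64(-0.696)] [[324.0, 300.0], [344.0, 268.0], [333.0, 310.0], [354.0, 278.0], [360.0, 340.0], [383.0, 307.0]]
```

View pics/h.png

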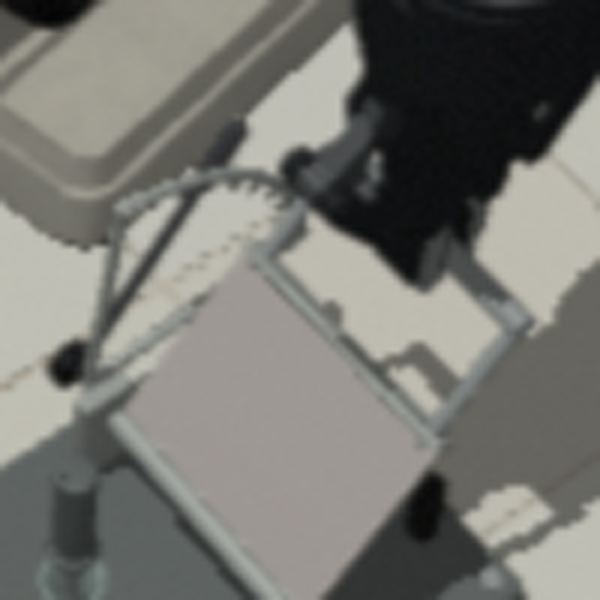

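```bash
cat >> ptr.py <<'E'
from scipy.ndimage import map_coordinates
def edge(f,p0,p1,mode,w=4,n=40):
    """refine a line near p0-p1 (full-image px): mode 'dark' ridge, or 'step' edge; returns slope du/dv, mid u,v, rms"""
    g=cv2.imread(f).astype(float).mean(2);p0,p1=np.array(p0,float),np.array(p1,float)
    for _ in range(3):
        d=(p1-p0)/np.linalg.norm(p1-p0);nrm=np.array([-d[1],d[0]]);o=np.arange(-w,w+.01,.25);S=[]
        for t in np.linspace(0,1,n):
            c=p0+t*(p1-p0);q=c+o[:,None]*nrm;v=map_coordinates(g,[q[:,1],q[:,0]],order=1)
            y=np.clip(np.minimum(v[0],v[-1])-v,0,None) if mode=="dark" else np.abs(np.gradient(v))
            if mode=="step": y=np.where(y>.5*y.max(),y,0)
            if y.sum()>5:S.append((t,(y*o).sum()/y.sum()))
        S=np.array(S);m=np.ones(len(S),bool)
        for _ in range(5):
            k=np.polyfit(S[m,0],S[m,1],1);r=S[:,1]-np.polyval(k,S[:,0]);m=np.abs(r)<max(.25,1.5*np.median(np.abs(r)))
        p0,p1=p0+k[1]*nrm,p1+(k[0]+k[1])*nrm
    return ((p1-p0)[0]/(p1-p0)[1]).round(3),p0.round(2),p1.round(2),r[m].std().round(2),m.sum()
F=lambda x,y:(305+x/6,250+y/6)
def ang(sl,y,r0,r1,q=(577.7,248.4,.003)):
    aa=np.linspace(.5,1.3,81);S=[]
    for a in aa:
        u=proj("side",place(q,[[-r*np.cos(a),y,45+r*np.sin(a)] for r in(r0,r1)]));S.append((u[0,0]-u[1,0])/(u[0,1]-u[1,1]))
    return np.interp(sl,S,aa).round(3)
E
python3 - <<'E'
from ptr import *
f="pics/side6.png"
e=edge(f,F(110,318),F(188,203),"dark",3.5);print("ptr",e,ang(e[0],-74,25,75))
e=edge(f,F(110,318),F(232,138),"dark",3.5);print("ptrfull",e,ang(e[0],-74,25,110))
for w in(2,3):
    e=edge(f,F(140,390),F(235,272),"step",w);print("L",e,ang(e[0],-42,10,75))
    e=edge(f,F(430,455),F(345,575),"step",w);print("R",e,ang(e[0],42,10,75))
    e=edge(f,F(450,432),F(515,342),"step",w);print("Rarm",e,ang(e[0],43,83,125))
E
```

```text
ptr (np.float64(-0.664), array([322.99, 302.77]), array([335.8 , 283.47]), np.float64(0.05), np.int64(32)) 0.941
ptrfull (np.float64(-0.642), array([323.15, 302.88]), array([342.73, 272.37]), np.float64(0.1), np.int64(28)) 0.969
L (np.float64(-0.893), array([325.72, 312.91]), array([342.56, 294.05]), np.float64(0.3), np.int64(31)) 0.657
R (np.float64(-0.836), array([377.27, 326.26]), array([361.5 , 345.12]), np.float64(0.08), np.int64(37)) 0.785
Rarm (np.float64(-0.74), array([377.58, 320.23]), array([388.59, 305.35]), np.float64(0.11), np.int64(32)) 0.934
L (np.float64(-0.952), array([324.97, 312.21]), array([342.41, 293.9 ]), np.float64(0.2), np.int64(24)) 0.579
R (np.float64(-0.836), array([377.26, 326.26]), array([361.5 , 345.12]), np.float64(0.08), np.int64(37)) 0.785
Rarm (np.float64(-0.748), array([377.34, 320.06]), array([388.43, 305.23]), np.float64(0.14), np.int64(29)) 0.922
```

>>> {"op": "step_arm", "data": {"targets": [{"ax": 0, "ay": 0, "az": 0, "dx": 0.003, "dy": 0, "dz": 0.003, "hand": 0}, {"ax": 0, "ay": 0, "az": 0, "dx": 0.006, "dy": 0, "dz": 0.0055, "hand": 0}, {"ax": 0, "ay": 0, "az": 0, "dx": 0.009, "dy": 0, "dz": 0.008, "hand": 0}, {"ax": 0, "ay": 0, "az": 0, "dx": 0.0117, "dy": 0, "dz": 0.0097, "hand": 0}, {"ax": 0, "ay": 0, "az": 0, "dx": 0.0117, "dy": 0, "dz": 0.0097, "hand": 0}]}}

```text
time_s: 16.5
position: [500.9, 249.1, 135.1]
ee_rot: [-3.14, 0.005, 0.001]
contact_force: [-5.2, 3.1, 0.6]
finger_gap: 7.6
```

```bash
python3 - <<'E'
from ptr import *
s=ctrl.state();print(s["position"],s["ee_rot"],s["contact_force"],s["finger_gap"])
for c in("side","top"):
    im=cams.snapshot(c); cv2.imwrite(f"pics/{c}7.png",im[...,::-1])
q=(577.7,248.4,.003)
im=cv2.resize(cv2.imread("pics/side7.png")[255:345,310:400],None,fx=6.66,fy=6.66,interpolation=cv2.INTER_LANCZOS4)
cv2.imwrite("pics/i.png",im)
E
```

```text
[500.8821724  249.08010492 135.14468876] [-3.13971003e+00  5.40218103e-03  9.18772287e-04] [-5.20914087  3.09350719  0.5547794 ] 7.595158046009095
```

View pics/i.png

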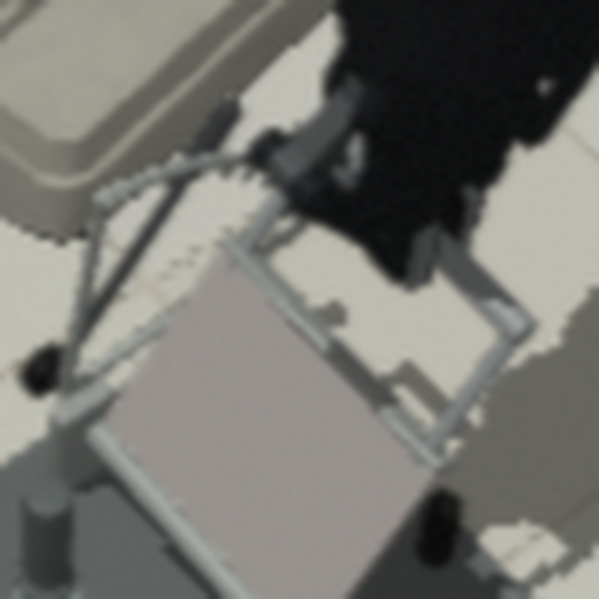

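```bash
python3 - <<'E'
from ptr import *
F=lambda x,y:(310-.4+x/6.66,255-.4+y/6.66)
def run(f):
    for nm,p,q_,md,y,r0,r1 in(("ptr",(92,308),(175,188),"dark",-74,25,75),("ptrfull",(92,308),(225,115),"dark",-74,25,105),("L",(118,403),(215,265),"step",-42,10,78),("R",(430,477),(362,572),"step",42,10,78),("arm",(447,435),(505,350),"bright",43,88,122)):
      for w in(2,3):
        e=edge(f,F(*p),F(*q_),"step" if md=="bright" else md,w+.5*(md=="dark"));print(nm,w,e[0],e[1],e[2],e[3],e[4],ang(e[0],y,r0,r1))
run("pics/side7.png")
q=(577.7,248.4,.003)
# joint fit: pointer angle & shield angle from point features with common side-image offset
print("bar end R obs",F(525,322)," closed obs",(400.3,318.0),"pred",proj("side",place(q,[-130,46,45])))
for a in(.85,.9,.95,1.0):print(a,"barR",proj("side",place(q,[-130*np.cos(a),46,45+130*np.sin(a)])).round(1),"plate corners",proj("side",place(q,[[-83*np.cos(a),y,45+83*np.sin(a)] for y in(-43,43)])).round(1).tolist())
print("corners obs",F(232,248),F(437,462))
E
```

```text
ptr 2 -0.662 [324.01 301.26] [336.11 282.99] 0.05 35 0.943
ptr 3 -0.667 [323.98 301.24] [336.14 283.01] 0.06 34 0.937
ptrfull 2 -0.646 [324.11 301.32] [343.22 271.75] 0.09 30 0.964
ptrfull 3 -0.642 [324.14 301.35] [343.16 271.71] 0.1 28 0.969
L 2 -0.815 [324.99 313.45] [341.02 293.78] 0.3 28 0.762
L 3 -0.907 [323.91 312.59] [340.97 293.77] 0.32 31 0.638
R 2 -0.785 [375.   326.82] [364.16 340.63] 0.11 39 0.865
R 3 -0.784 [375.   326.82] [364.16 340.63] 0.1 39 0.866
arm 2 -0.489 [376.35 319.73] [383.19 305.73] 0.29 26 1.271
arm 3 -0.663 [375.1  319.03] [383.78 305.94] 0.19 26 1.047
bar end R obs (388.42882882882884, 302.94834834834836)  closed obs (400.3, 318.0) pred [[400.77267637 318.53729471]]
0.85 barR [[391.6 304. ]] plate corners [[348.6, 291.2], [376.4, 320.7]]
0.9 barR [[389.9 304.1]] plate corners [[347.4, 291.2], [375.3, 320.8]]
0.95 barR [[388.2 304.3]] plate corners [[346.3, 291.3], [374.1, 321.0]]
1.0 barR [[386.3 304.7]] plate corners [[345.0, 291.5], [372.9, 321.3]]
corners obs (344.4348348348349, 291.8372372372372) (375.21561561561566, 323.96936936936936)
```

```bash
python3 - <<'E'
from h import *
for n in("rod","stirrer"):
    cams.snapshot("side"); d=cut_out("side",n)
    if d:print(n,round(d[0]["confidence"],2),d[0]["rect"])
s=ctrl.state();print(s["time_s"],s["position"],abs(s["qd"]).max(),s["finger_gap"],s["contact_force"])
print("x-kin angle",np.arccos(1-(s["position"][0]-448.5)/130))
ctrl.sign_off()
E
```

```text
rod 0.73 [312.5, 322.3, 324.9, 347.7]
stirrer 0.66 [202.6, 213.1, 211.6, 229.4]
16.8 [500.77631138 249.07992262 135.06516744] 0.0009418330548435749 7.827878681116781 [-4.18829679  3.12267046  0.54871381]
x-kin angle 0.9299494195519001
the job is handed in; nothing more can be done
```

I put the dip rod in the vial and let go of it. Then I lifted the shield to the pointer and handed the job in at 16.8 s, still gripping the bar. No verdict was reported.

- **Rod:** it stopped on the vial floor at the expected height, with a push of about 18 N. The last check still found it standing in the vial.
- **Shield:** about 0.93 rad, both from the arm's position along the bar's arc and from where the bar end shows in the picture.
- **Pointer:** about 0.94 rad from its slope in the side view. Its tip position gives about 0.93, and the top view is only roughly in agreement.
- **Steadiness:** the arm was at rest with the grip closed on the bar at the last reading. The force on the tool was about 5 N.
- **Other things:** the stirrer was still in its hole and the pointer's line in the image had not moved. I did not check the other items on the bench again.

**Checks that disagreed:**
- A line fit along the shield plate's right edge gave 0.87 rad.
- Fits along its left edge gave 0.64–0.76 rad and along its arm 1.05–1.27 rad. Both were noisy, with clutter and the gripper nearby.
- A pointer fit that included the tip gave 0.965 rad.

I relied on the bar position and the clean part of the pointer line. On those the shield and pointer match to about 0.01 rad, though I would trust that only to a few hundredths.

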